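# Click the blue-banded socket onto the nut-runner's square drive

## Robot

A 7-joint arm with a two-finger parallel gripper is mounted at the origin on the work surface. World frame = base frame: x ahead of the robot, y to its left, z up, the work surface at z = 0. Lengths are in mm, angles in degrees, forces in N, time in s.
With the tool pointing down it reaches from about 350 to 775 mm from the base axis. Payload 3.1 kg.
Tool frame: the origin (TCP) lies on the front face of the gripper's body, between the roots of the fingers; the fingertips stand ahead of it and the grasp point (between the pads) lies 54 mm ahead of it (env.tip_extent is the z of the fingertips in the tool frame, in mm); z points along the fingers, y is the direction in which the jaws open and shut (so a half turn about z gives the same grasp; the last joint's range is limited). The gripper opens to 85 mm and grips with 20 to 120 N. Pads are 22 mm wide; open, the fingers measure 114 mm over their backs; the gripper's body (76 mm by 85 mm) begins 54 mm behind the grasp point. The pads swing forward as they close: fully open they stand 13 mm farther back than shut.
Start: joints at [-76.473, 17.813, 0.802, 86.603, -0.252, 75.585, -1.558], TCP at [150.802, 528.937, 303.904] pointing down, gripper open.
Joint ranges: [-154.91, 154.91], [-16.99, 109.72], [-72.82, 74.43], [7.12, 147.25], [-82.49, 262.49], [11.32, 116.49], [-174.64, 174.64]. Speed limits (degrees/s): [159.86, 159.86, 180, 180, 180, 180, 180].

## Interface

Orientations are given as [roll, pitch, yaw] about the fixed x, y, z axes, in that order (R = Rz(yaw) Ry(pitch) Rx(roll)).
In Python, from rig import env gives the robot as it stands.
- The arm moves only by the shell command python3 -m pendant 'ROWS' [FORCE]. ROWS is JSON, a list that holds one entry, the list of rows, each a list of 5 numbers: the shift along the world's x, y, z in cm, then the turn about the world's z in degrees, then the finger opening in cm, from 0 to 8.54. In form: [[[tx, ty, tz, turn, jaw], ...]]. A call has 1 to 5 rows; each row shifts and turns the commanded pose from where the row before left it; what a row does not reach is not made up. A row lasts 1/8 s, in which the tool goes at most 62.5 mm and 10.7 degrees, less where a joint would pass 70% of its speed; a pose out of reach is approached as far as the arm can. A call is refused whole if a number of a shift passes 6.25 or a number of a turn 10.7, either way. A call with a gripper value outside its range is refused whole. The fingers move at their own pace and stop on an object; FORCE is the grip in N (left out, the last holds). Time passes only in rows, so rows that do not move let the fingers close. It gives the time, the measured TCP pose, the force and the opening at its end, in the units of the state.
- env.observe(): the state, without advancing time (a new reading comes with each control period).
- env.snapshot(name): name is "scene" or "top" or "wrist"; returns (picture, depth): 420x560x3 uint8, blue, green, red; 420x560 float32, mm along the optical axis (not along the pixel's ray), 0 where there is no reading.
- env.camera_info(name): a dict with "mtx" (3x3 intrinsics, pixels), "T" (4x4, takes a point from camera to world coordinates). Camera axes: x right, y up, looking along -z (the intrinsics and any distortion apply to the point x, -y, -z); pixel columns grow to the right and rows downward; lengths in mm; the calibration is good to about 2 mm. A picture is of the moment at which its call begins: read the wrist's pose just before it. camera_info takes no time and is no camera call; for the wrist camera it gives the pose at the moment of the call.
- env.close_job(): hands the job in, once; it reports no verdict.
Trained networks look in the newest picture that a camera, given by its name, has taken for a name from the list of things; names that differ only in an ending like _2 or _b are one class to them, and where a whole thing is asked for, a point or a joint stands for the part that bears it (a point fixed in the world has none). Each returns a list of dicts, best first, with "confidence" (0 to 1); they miss things now and then, are a little off and sometimes report something else, mostly with a low value. They report only what shows in the picture. A call takes as long as a camera call. They do not tell look-alikes from the thing itself.
- env.regions_of(query, camera): "mask" (420x560 bool, what is visible of it) and "uv" ([column, row] in pixels, amid what is visible of it).
The state is a dict: "clock": time; "joints": joint angles; "qvel": joint speeds; "joint_torque": joint torques, N m; "tcp_pos": TCP position; "orientation": TCP orientation; "wrist_force": force on the tool from outside, world axes, zero at the start; "moment": the same for the moment, N m; "gripper_width": finger opening in mm.
Only numpy, scipy, OpenCV 4.12 (cv2) and the standard library are available. Lean on these libraries where they do the work, as an engineer would, in place of code of your own. Each camera call takes 0.05 s, during which the arm holds its last target.

## Task

Take the socket with the blue band out of the rack and push it down onto the nut-runner's upright square drive until the spring ball clicks and the socket is fully home on the shoulder; feel for the square and press gently, never driving the sprung spindle down to its lower stop. Then, still holding it, give the socket a light upward tug that lifts the spindle a few millimetres above its rest height, to show that the ball holds it, and let go, leaving the socket fully home on the drive. Leave the other sockets and everything else on the bench as they are.

Things in the scene. Friction and masses are not known exactly. Their poses are not given: they have to be found in the camera images.
- socket_blue: Deep steel socket with a blue band near its top: round, 25 mm in diameter, 64 mm tall, 0.10 to 0.16 kg. Origin: centre of its underside; z up along its axis. It stands upright, drive hole down, 16 mm deep in a rack well, so 46 to 48 mm of it shows; it may be turned any way. Best gripped by its upper half.
- blue_dimples (a point): Point on the blue socket's axis 8 mm above its underside, level with the dimples for the ball. The socket's drive hole opens in the underside: 13.9 mm square, 21 mm deep, its sides square to the socket's x and y axes, one dimple in each of the four sides.
- socket_red: A socket of the same size with a red band, in another well of the rack. Leave it there. Origin: centre of its underside.
- socket_yellow: A socket of the same size with a yellow band, in another well of the rack. Leave it there. Origin: centre of its underside.
- rack: Fixed wooden block 60 mm (x) by 200 mm (y), 34 mm high, with three round wells, 27 mm wide and 16 mm deep, in a row along its y axis at -60, 0 and +60 mm. Origin: centre of its underside. Which socket is in which well varies; rack and nut-runner may also change sides of the bench.
- nutrunner: Fixed bench nut-runner: green housing 110 x 100 mm, 60 mm high, a dark motor end (54 mm in diameter) sticking out 60 mm on its +x side. Origin: centre of the housing's underside, on the axis of the upright spindle that rises from its top, with a dark round shoulder (29 mm in diameter) and a square drive above it.
- drive_seat (a point): Centre of the shoulder's top, on the spindle axis, where the socket's underside ends up. The spindle floats on a spring: this point rests 85 mm above the nut-runner's underside (1 to 1.5 mm lower with the socket on) and can be pushed down 20 mm or pulled up 8 mm, about 1 N per mm both ways, to rigid stops (over 18 N of push is too much). Axes follow the housing.
- drive_top (a point): Centre of the drive's tip, 19 mm above the shoulder. The drive is 12.7 mm square, its top 2.5 mm tapered at 45 deg. The square's angle about vertical is not measured (it can be seen from above) and can be any. Under about 5 N turn the socket, at most 90 deg, until the drive springs up into it and the force drops; stop turning then: the drive turns only hard (0.12 N m).
- drive_ball (a point): Point on the spindle axis 8 mm above the shoulder, level with the spring ball, which sticks out 2.7 mm from one face of the square. The socket meets the ball 11 mm above the shoulder. Pushing it over takes roughly 10 N (up to 15 N if held twisted or sideways); then the force drops by over 3 N and it is home. Pulling off takes some 8 N: tug with about 4 N.
- sanding_block: Cork block 110 x 50 x 35 mm lying straight ahead of the robot; bystander.
- glue_bottle: Bottle with an orange cap, 60 mm in diameter, 160 mm tall, on the left; bystander.
- varnish_tin: Tin 80 mm in diameter, 90 mm tall, at the middle of the back; bystander.
- screwdriver: Screwdriver 200 mm long, lying on the right; bystander.
There are look-alikes about, which are no part of the job. Leave any orange look-alike of the socket_blue alone. Leave any yellow look-alike of the nutrunner alone.

How it is judged:
By the outcome, as a careful person would: the job done as asked, in the order asked, and still so for the second after the job is handed in, with the robot touching nothing.
It also fails if it takes over 64 s, if anything falls off the work surface, if the arm or the gripper's body presses on something with over 40 N, if the wrist force passes 120 N, or if a joint passes its speed limit or range.

## Working session

There is one attempt and no reset: what is moved stays moved. The work goes in short steps, Python scripts to look and compute and a shell command to move; the robot and the scene stay as the last step left them, time stands still between calls to the robot, and variables do not carry over. Pictures are saved under pics/ and viewed, and the job is handed in when it is done.

```bash
ls; mkdir -p pics
python3 - <<'E'
from rig import env
import cv2
s=env.observe();print(s, env.tip_extent)
for n in ("scene","top","wrist"):
    p,d=env.snapshot(n);cv2.imwrite(f"pics/{n}0.png",p)
    c=env.camera_info(n);print(n,c["mtx"].tolist(),c["T"].round(3).tolist())
E
```

```text
pics
{'clock': 0.0, 'joints': array([-76.4737617 ,  17.8609171 ,   0.80175791,  86.69177653,
        -0.25220005,  75.58088859,  -1.5597647 ]), 'qvel': array([-0.060246  ,  0.05382534, -0.04811548, -0.00705703,  0.00239123,
       -0.02972549,  0.02739927]), 'joint_torque': array([-1.65704574e-05, -3.79912627e+01,  1.46062612e-01, -2.30594587e+01,
        1.22054428e-02,  1.34266188e-02, -7.91397497e-06]), 'tcp_pos': array([150.65401961, 528.40323792, 302.81751276]), 'orientation': array([-1.79868290e+02,  5.37432618e-03,  1.64087517e+02]), 'wrist_force': array([-0.05636204, -0.27337257, -0.14310821]), 'moment': array([-0.03117106,  0.01052159,  0.01133679]), 'gripper_width': 85.31400577221564} 72.6
scene [[386.098941053417, 0.0, 275.7333929163784], [0.0, 386.098941053417, 207.61829117598654], [0.0, 0.0, 1.0]] [[0.297, -0.618, 0.728, 1186.266], [0.955, 0.208, -0.213, -218.29], [-0.02, 0.758, 0.652, 724.268], [0.0, 0.0, 0.0, 1.0]]
top [[387.51224754916774, 0.0, 277.61259796781235], [0.0, 387.51224754916774, 208.61606293285962], [0.0, 0.0, 1.0]] [[0.024, 0.992, -0.126, 363.794], [-1.0, 0.023, -0.003, 15.762], [-0.0, 0.126, 0.992, 1223.241], [0.0, 0.0, 0.0, 1.0]]
wrist [[329.8738730693662, 0.0, 287.02528807876945], [0.0, 329.8738730693662, 212.42614497975816], [0.0, 0.0, 1.0]] [[0.275, -0.925, -0.261, 84.225], [0.961, 0.264, 0.077, 547.714], [-0.002, -0.272, 0.962, 371.325], [0.0, 0.0, 0.0, 1.0]]
```

View pics/scene0.png

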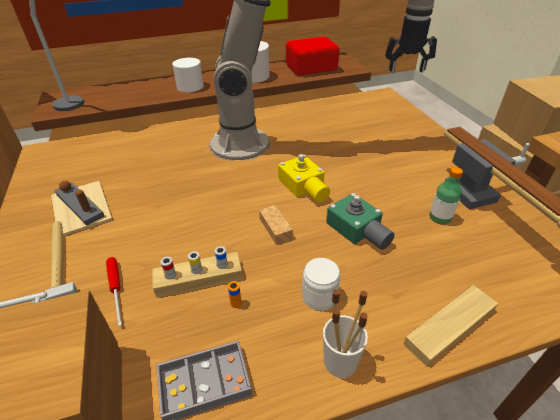

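View pics/top0.png

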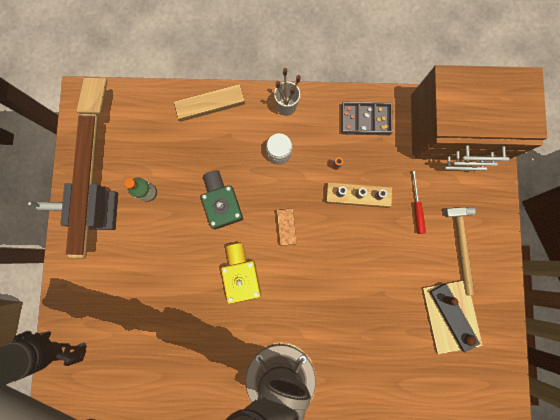

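View pics/wrist0.png

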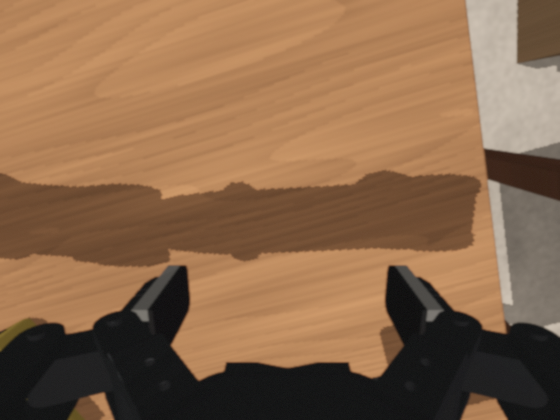

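Scene: in the rack (195,272) are the red (168,266), yellow (195,262) and blue (221,257) sockets, with a loose orange look-alike at (234,293). The green nut-runner is at (355,217) and the yellow look-alike at (302,175). In the top view, the rack is at (359,195) with the blue socket probably at (342,190), and the green housing is at (221,206).

```bash
cat > h.py <<'E'
from rig import env
import cv2, numpy as np
def world(cam,uv,depth,c=None):
    c=c or env.camera_info(cam);K=c["mtx"];T=c["T"]
    uv=np.atleast_2d(uv).astype(float);d=np.atleast_1d(depth)
    p=np.c_[(uv[:,0]-K[0,2])/K[0,0]*d,-(uv[:,1]-K[1,2])/K[1,1]*d,-d]
    return p@T[:3,:3].T+T[:3,3]
def cloud(cam,d,m,c=None):
    v,u=np.nonzero(m&(d>0));return world(cam,np.c_[u,v],d[v,u],c)
def atz(cam,uv,z,c=None):
    c=c or env.camera_info(cam);o=c["T"][:3,3];p=world(cam,uv,1000.,c)
    r=p-o;return o+r*((z-o[2])/r[:,2:3])
E
python3 - <<'E'
from h import *
for cam in("top","scene"):
    p,d=env.snapshot(cam)
    for q in("socket_blue","rack","nutrunner","drive_seat","drive_top"):
        for r in env.regions_of(q,cam)[:4]:
            P=cloud(cam,d,r["mask"]);
            if len(P)==0: continue
            hi=P[P[:,2]>np.percentile(P[:,2],95)-4]
            print(cam,q,round(r["confidence"],2),np.round(r["uv"]),r["mask"].sum(),"med",np.median(P,0).round(),"top",hi.mean(0).round(1))
    cv2.imwrite(f"pics/{cam}_crop.png",cv2.resize(p[170:330,140:300] if cam=="scene" else p[140:260,160:400],None,fx=4 if cam=="scene" else 3.3,fy=3.6 if cam=="scene" else 3.3,interpolation=cv2.INTER_CUBIC))
E
```

```text
top rack 0.65 [353. 194.] 996 med [ 558. -217.   34.] top [ 563.  -226.8   36. ]
top nutrunner 0.72 [215. 202.] 1597 med [526. 199.  59.] top [514.8 191.3  89.4]
top drive_seat 0.62 [219. 205.] 80 med [515. 191.  86.] top [515.9 192.2 103.3]
top drive_seat 0.54 [238. 284.] 89 med [290. 124.  85.] top [290.6 125.9 104. ]
top drive_top 0.56 [238. 283.] 83 med [291. 124.  86.] top [290.5 125.8 104.2]
top drive_top 0.49 [219. 205.] 79 med [515. 191.  86.] top [515.9 192.2 103.3]
scene socket_blue 0.79 [222. 259.] 235 med [ 579. -174.   67.] top [ 571.2 -173.3   82.9]
scene socket_blue 0.61 [234. 293.] 316 med [ 672. -166.   45.] top [ 664.3 -164.9   64.9]
scene rack 0.91 [195. 274.] 2198 med [ 589. -239.   34.] top [ 571.9 -235.3   35.1]
scene nutrunner 0.88 [303. 180.] 1521 med [333. 119.  57.] top [296.1 121.9  89. ]
scene nutrunner 0.77 [358. 219.] 2240 med [551. 187.  58.] top [520.6 187.9  87.5]
scene drive_seat 0.61 [302. 163.] 99 med [297. 121.  86.] top [295.1 122.6 103.4]
scene drive_seat 0.51 [356. 198.] 118 med [521. 189.  86.] top [517.6 189.8 104.1]
scene drive_top 0.55 [356. 200.] 123 med [521. 189.  86.] top [518.3 189.5 104.2]
scene drive_top 0.55 [298. 163.] 79 med [298. 120.  86.] top [296.3 122.3 103.2]
```

View pics/scene_crop.png

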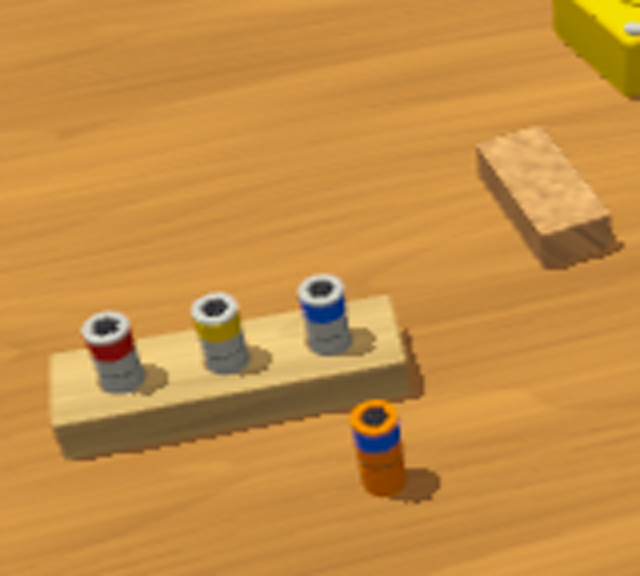

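View pics/top_crop.png

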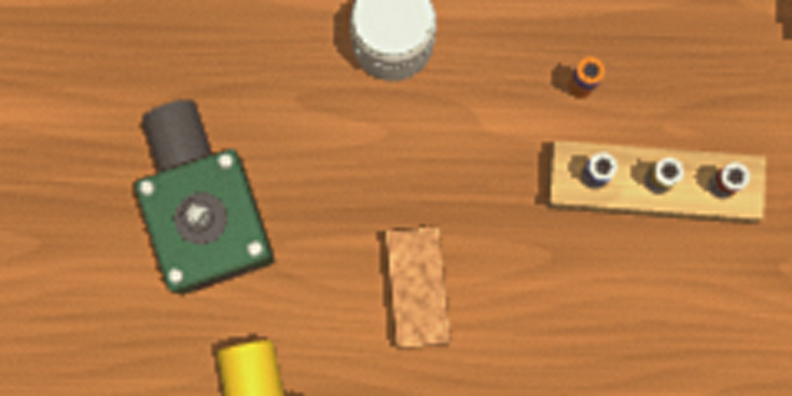

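The blue-banded steel socket is at scene (221,257), near world (568,-173). The orange-bodied one at (234,293) is the look-alike. I'll move out over the green nut-runner to look at the drive, then go on to the rack.

```bash
python3 -m pendant '[[[4.05,-3.75,0,-5,5],[4.05,-3.75,0,-5,5],[4.05,-3.75,0,-5,5],[4.05,-3.75,0,-5,5],[4.05,-3.75,0,-5,5]]]' 60; python3 -m pendant '[[[4.05,-3.75,0,-5,5],[4.05,-3.75,0,-5,5],[4.05,-3.75,0,-5,5],[4.05,-3.75,0,-5,5],[0,0,0,0,5]]]'
cat > look.py <<'E'
from h import *
import sys
s=env.observe();c=env.camera_info("wrist")
p,d=env.snapshot("wrist");n=sys.argv[1];cv2.imwrite(f"pics/{n}.png",p)
np.savez(f"/tmp/{n}.npz",p=p,d=d,T=c["T"],mtx=c["mtx"])
print(s["clock"],s["tcp_pos"].round(1),s["orientation"].round(1),np.abs(s["qvel"]).max().round(2),s["wrist_force"].round(2))
for q in sys.argv[2:]:
    for r in env.regions_of(q,"wrist")[:3]:
        P=cloud("wrist",d,r["mask"],c)
        if len(P): 
            hi=P[P[:,2]>np.percentile(P[:,2],98)-3]
            print(q,round(r["confidence"],2),np.round(r["uv"],1),len(P),"med",np.median(P,0).round(1),"hi",hi.mean(0).round(1),len(hi), 0.5*(hi.min(0)+hi.max(0)).round(1))
E
python3 look.py drive1 drive_top
```

```text
clock: 1.38
tcp_pos: [354.4, 340.2, 304.2]
orientation: [179.9, -0.0, 138.9]
wrist_force: [0.8, 0.3, -0.3]
gripper_width: 49.9
clock: 2.0
tcp_pos: [518.5, 185.5, 304.1]
orientation: [180.0, 0.3, 118.5]
wrist_force: [0.3, 0.7, 0.2]
gripper_width: 49.9
2.0 [518.5 185.5 304.1] [180.    0.3 118.5] 5.07 [0.26 0.65 0.18]
drive_top 0.84 [287.1 185.9] 824 med [514.7 195.4  83.8] hi [515.9 193.5 101.6] 204 [516.1  193.25 102.1 ]
drive_top 0.58 [ 24.6 135.2] 1312 med [296.2 130.1  83.6] hi [293.5 127.3 101.4] 173 [292.85 126.75 101.8 ]
```

```bash
python3 look.py drive2 drive_top
python3 - <<'E'
import cv2
p=cv2.imread("pics/drive2.png");cv2.imwrite("pics/drive2c.png",cv2.resize(p[130:250,220:360],None,fx=5,fy=5,interpolation=cv2.INTER_CUBIC))
E
```

```text
2.1 [515.4 191.2 303.7] [-180.   -0.  119.] 2.36 [-0.32  1.04  0.05]
drive_top 0.66 [ 23.9 139.3] 1282 med [295.9 130.2  83.7] hi [292.6 127.3 101.6] 201 [291.9  126.65 101.75]
drive_top 0.57 [288.7 196.5] 823 med [514.6 195.7  83.8] hi [515.8 193.2 101.7] 193 [516.3 192.9 101.9]
```

View pics/drive2.png

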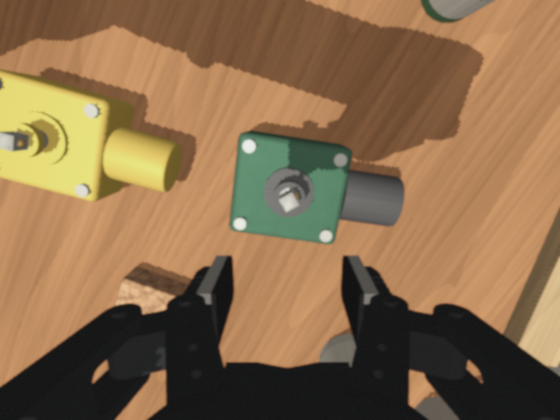

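View pics/drive2c.png

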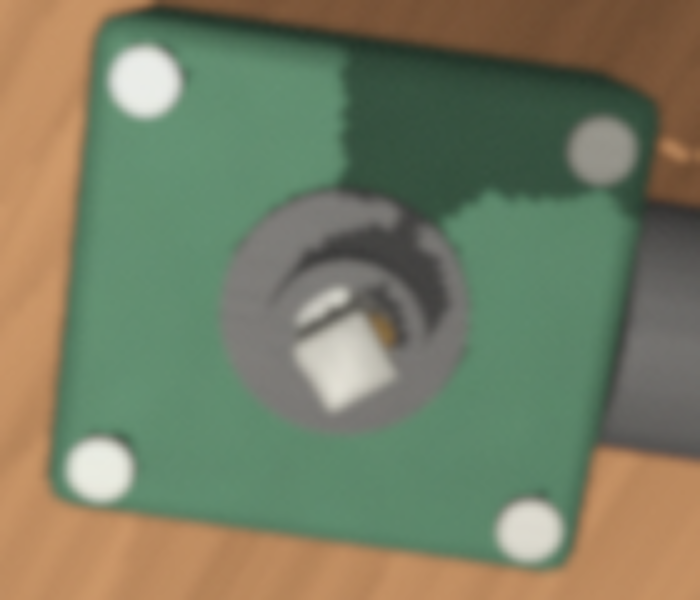

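The wrist view shows the green nut-runner at (290,190), with the square tip centred near (289,202) and the ball on its upper-right face in the picture.

```bash
python3 - <<'E'
from h import *
z=np.load("/tmp/drive2.npz");c={"mtx":z["mtx"],"T":z["T"]};d=z["d"]
cor=np.array([(292,348),(362,312),(397,375),(332,412)])/5+[220,130]-.4
P=atz("wrist",cor,104,c);print(P.round(1),P.mean(0).round(1))
e=np.diff(np.r_[P,P[:1]],axis=0)[:,:2];print(np.degrees(np.arctan2(e[:,1],e[:,0])).round(1),np.linalg.norm(e,axis=1).round(1))
m=np.zeros(d.shape,bool);m[130:250,220:360]=1
Q=cloud("wrist",d,m,c)
for lo,hi in((99,110),(80,88)):
    q=Q[(Q[:,2]>lo)&(Q[:,2]<hi)];print(lo,len(q),q.mean(0).round(1),q.min(0).round(1),q.max(0).round(1),np.median(q[:,2]))
q=Q[(Q[:,2]>100)];print(cv2.minAreaRect(q[:,:2].astype(np.float32)))
q=Q[(Q[:,2]>80)&(Q[:,2]<88)];print(cv2.minEnclosingCircle(q[:,:2].astype(np.float32)))
E
python3 -m pendant '[[[1,-6,-0.6,-7,5],[1,-6,-0.6,-7,5],[1,-6,-0.6,-7,5],[1,-6,-0.6,-7,5],[1,-6,-0.6,-6,5]]]'; python3 -m pendant '[[[0.3,-6,-1,0,5],[0,0,0,0,5]]]'; python3 look.py sock1 socket_blue
```

```text
clock: 2.82
tcp_pos: [565.7, -107.7, 273.9]
orientation: [180.0, -0.1, 85.2]
wrist_force: [0.9, 0.0, 0.4]
gripper_width: 50.4
clock: 3.08
tcp_pos: [566.2, -174.4, 263.4]
orientation: [-179.9, 0.2, 84.6]
wrist_force: [0.5, 0.4, -0.1]
gripper_width: 49.8
3.075 [ 566.2 -174.4  263.4] [-179.9    0.2   84.6] 4.58 [ 0.54  0.4  -0.06]
socket_blue 0.91 [395.1 173.4] 1210 med [ 658.2 -160.6   61.6] hi [ 662.6 -163.4   62.4] 695 [ 662.75 -163.6    62.85]
socket_blue 0.76 [289.2 201.6] 1055 med [ 569.8 -168.    80.1] hi [ 569.7 -172.    80.5] 756 [ 569.7 -172.4   80.8]
socket_blue 0.73 [293.5 225.8] 8503 med [ 569.6 -208.2   32.3] hi [ 567.5 -215.2   32.5] 8158 [ 566.5  -232.35   56.4 ]Traceback (most recent call last):
  File "<stdin>", line 4, in <module>
  File "h.py", line 11, in atz
    c=c or env.camera_info(cam);o=c["T"][:3,3];p=world(cam,uv,1000.,c)
                                                 ~~~~~^^^^^^^^^^^^^^^^
  File "h.py", line 6, in world
    p=np.c_[(uv[:,0]-K[0,2])/K[0,0]*d,-(uv[:,1]-K[1,2])/K[1,1]*d,-d]
      ~~~~~^^^^^^^^^^^^^^^^^^^^^^^^^^^^^^^^^^^^^^^^^^^^^^^^^^^^^^^^^
    res = self.concatenate(tuple(objs), axis=axis)
ValueError: all the input array dimensions except for the concatenation axis must match exactly, but along dimension 0, the array at index 0 has size 4 and the array at index 2 has size 1
```

```bash
sed -i 's/d=np.atleast_1d(depth)/d=np.broadcast_to(depth,len(uv))/' h.py; python3 look.py sock2 socket_blue
python3 - <<'E'
from h import *
z=np.load("/tmp/drive2.npz");c={"mtx":z["mtx"],"T":z["T"]};d=z["d"]
cor=np.array([(292,348),(362,312),(397,375),(332,412)])/5+[220,130]-.4
P=atz("wrist",cor,104,c);print(P.round(1),P.mean(0).round(1))
e=np.diff(np.r_[P,P[:1]],axis=0)[:,:2];print(np.degrees(np.arctan2(e[:,1],e[:,0])).round(1),np.linalg.norm(e,axis=1).round(1))
m=np.zeros(d.shape,bool);m[130:250,220:360]=1
Q=cloud("wrist",d,m,c)
for lo,hi in((99,110),(80,88)):
    q=Q[(Q[:,2]>lo)&(Q[:,2]<hi)];print(lo,len(q),q.mean(0).round(1),q.min(0).round(1),q.max(0).round(1),np.median(q[:,2]))
q=Q[(Q[:,2]>100)];print(cv2.minAreaRect(q[:,:2].astype(np.float32)))
q=Q[(Q[:,2]>80)&(Q[:,2]<88)];print(cv2.minEnclosingCircle(q[:,:2].astype(np.float32)))
p=cv2.imread("pics/sock2.png");cv2.imwrite("pics/sock2c.png",cv2.resize(p[140:280,210:430],None,fx=3.6,fy=3.6,interpolation=cv2.INTER_CUBIC))
E
```

```text
3.175 [ 568.3 -167.3  263.6] [-1.80e+02 -1.00e-01  8.51e+01] 2.29 [0.69 0.35 0.36]
socket_blue 0.66 [287.8 209.7] 1110 med [ 569.9 -167.8   80. ] hi [ 569.7 -172.    80.5] 752 [ 569.8  -172.45   80.75]
socket_blue 0.63 [390.8 184.9] 1237 med [ 658.5 -160.4   61.5] hi [ 662.8 -163.3   62.4] 697 [ 663.1  -163.35   62.7 ]
[[506.1 191.8 104. ]
 [513.3 202.9 104. ]
 [523.7 196.3 104. ]
 [517.3 185.4 104. ]] [515.1 194.1 104. ]
[  56.7  -32.3 -120.4  150. ] [13.2 12.3 12.7 12.9]
99 219 [515.7 193.4 101.5] [507.9 185.2  99.1] [524.4 201.3 103.9] 101.55063553255667
80 524 [514.7 194.7  83.3] [501.6 178.6  80.1] [530.2 207.7  87.9] 83.29650051216737
((515.96826171875, 193.1606903076172), (12.469949722290039, 12.300907135009766), 57.90041732788086)
((515.9240112304688, 193.06976318359375), 14.641716957092285)
```

View pics/sock2c.png

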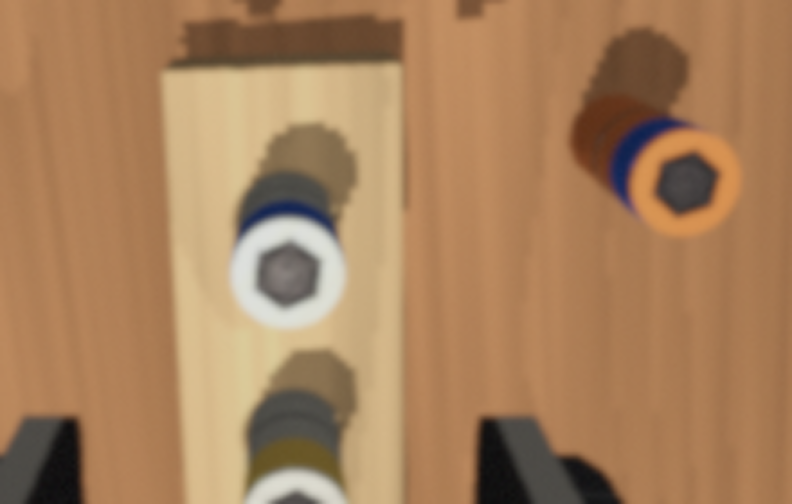

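The close crop confirms the choice: silver body with a blue band at crop (288,272), px (290,215), and the orange-bodied look-alike off to the right. The drive is at (515.9,193.2), its square at about 58° (mod 90). The socket axis is at (569.7,-172.2), and its top at ~82 fits the well. I'll go down to TCP z=117.

```bash
python3 -m pendant '[[[0.14,-0.37,-4,0,5],[0,0,-4,0,5],[0,0,-3,0,5],[0,0,-2,0,5],[0,0,0,0,5]]]' 60; python3 look.py g1
```

```text
clock: 3.9
tcp_pos: [569.3, -168.8, 132.3]
orientation: [-179.8, -0.1, 85.3]
wrist_force: [0.7, -0.2, -0.5]
gripper_width: 49.6
3.9 [ 569.3 -168.8  132.3] [-1.798e+02 -1.000e-01  8.530e+01] 2.45 [ 0.71 -0.23 -0.45]
```

View pics/g1.png

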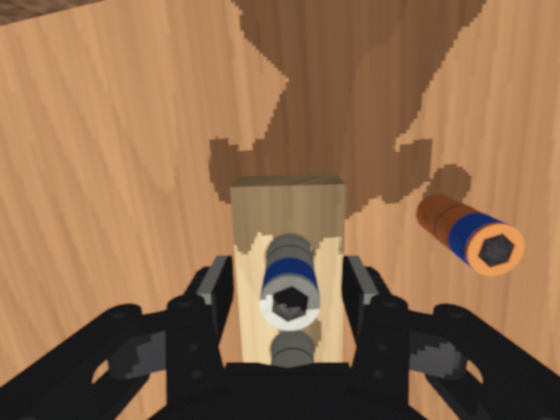

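The socket (290,300) sits midway between the fingers, and the look-alike is clear at (490,245).

```bash
python3 -m pendant '[[[0,0,-1.4,0,5],[0,0,0,0,5]]]' 60; python3 look.py g2
```

```text
clock: 4.2
tcp_pos: [569.4, -171.6, 119.4]
orientation: [-179.9, -0.0, 85.1]
wrist_force: [-1.2, 0.4, 1.7]
gripper_width: 50.0
4.2 [ 569.4 -171.6  119.4] [-179.9   -0.    85.1] 0.78 [-1.23  0.44  1.69]
```

```bash
python3 -m pendant '[[[0,0,-0.1,0,3],[0,0,0,0,2],[0,0,0,0,2],[0,0,0,0,2],[0,0,0,0,2]]]' 60;  python3 -m pendant '[[[0,0,0,0,2],[0,0,0,0,2]]]'
```

```text
clock: 4.88
tcp_pos: [570.0, -172.5, 119.4]
orientation: [179.9, 0.0, 85.1]
wrist_force: [-0.5, -0.0, 3.1]
gripper_width: 23.7
clock: 5.12
tcp_pos: [570.0, -172.5, 119.4]
orientation: [179.9, 0.0, 85.1]
wrist_force: [-0.3, 0.2, 4.4]
gripper_width: 23.7
```

```bash
python3 -m pendant '[[[0,0,0.5,0,2],[0,0,1,0,2],[0,0,2,0,2],[0,0,3,0,2],[0,0,3,0,2]]]';  python3 look.py l1
```

```text
clock: 5.75
tcp_pos: [569.3, -172.0, 214.7]
orientation: [-179.9, -0.0, 85.1]
wrist_force: [0.2, -0.3, -0.9]
gripper_width: 23.5
5.75 [ 569.3 -172.   214.7] [-179.9   -0.    85.1] 27.68 [ 0.23 -0.26 -0.87]
```

View pics/l1.png

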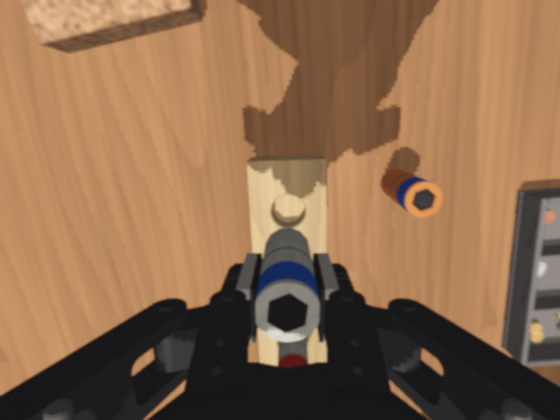

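The socket is held upright at (288,312) and its well (290,210) is empty. I'll carry it above the drive at yaw ~110.

```bash
python3 -m pendant '[[[0,0,2,0,2],[-0.6,4,0.6,4,2],[-0.8,5.5,0,4,2],[-0.8,5.5,0,4,2],[-0.8,5.5,0,4,2]]]';  python3 -m pendant '[[[-0.8,5.5,0,4,2],[-0.8,5.5,0,4,2],[-0.57,4,0,1,2],[0,1.05,0,0,2],[0,0,0,0,2]]]'; python3 look.py d1 drive_top
```

```text
clock: 6.42
tcp_pos: [539.0, 34.5, 239.9]
orientation: [180.0, -0.0, 101.2]
wrist_force: [0.5, 0.2, -1.4]
gripper_width: 24.0
clock: 7.05
tcp_pos: [517.9, 193.2, 239.7]
orientation: [-180.0, 0.0, 110.1]
wrist_force: [-0.7, -0.7, -0.7]
gripper_width: 23.8
7.05 [517.9 193.2 239.7] [-180.     0.   110.1] 2.32 [-0.7  -0.74 -0.68]
drive_top 0.93 [281.6 214.7] 1112 med [513.3 197.9  83.7] hi [514.8 196.1 104.3] 191 [515.95 197.3  119.8 ]
```

View pics/d1.png

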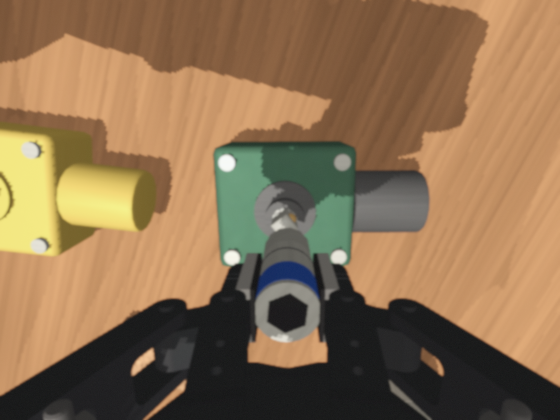

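Run:
```python
from h import *
z=np.load("/tmp/d1.npz");c={"mtx":z["mtx"],"T":z["T"]};d=z["d"];p=z["p"]
m=np.zeros(d.shape,bool);m[230:352,250:326]=1
Q=cloud("wrist",d,m,c);tcp=np.array([517.9,193.2,239.7])
q=Q[(Q[:,2]>150)]
print(np.histogram(q[:,2],bins=np.arange(150,230,4)))
# top plane: expect z= tcp-101.2+64=202.5
t=q[(q[:,2]>197)&(q[:,2]<207)];print(len(t),t.mean(0),t.min(0),t.max(0))
a=np.radians(110.1);ex=np.array([np.cos(a),np.sin(a)]);ey=np.array([np.sin(a),-np.cos(a)])
def tool(P):
    w=P[:,:2]-tcp[:2];return np.c_[w@ex,w@ey]
print("tool",tool(t).min(0).round(1),tool(t).max(0).round(1))
lim=t[:,2]>t[:,2].max()-3.5
print(cv2.minEnclosingCircle(tool(t[lim]).astype(np.float32)), lim.sum())
v=cv2.resize(p[200:360,230:350],None,fx=5,fy=3.75,interpolation=cv2.INTER_CUBIC);cv2.imwrite("pics/d1c.png",cv2.resize(p[210:350,220:350],None,fx=4.2,fy=4.2,interpolation=cv2.INTER_CUBIC))
```

```text
(array([ 123,  112,  129,  146,  186,  284,  283,  285,  314,  341,  357,
        426, 3386,  653,   10,    0,    0,    0,    0]), array([150, 154, 158, 162, 166, 170, 174, 178, 182, 186, 190, 194, 198,
       202, 206, 210, 214, 218, 222, 226]))
4174 [517.29989538 194.45217167 200.93361423] [500.82433554 177.90891215 197.01690137] [534.31557087 209.09862574 206.49870917]
tool [-12.5 -14.1] [13.4 13.8]
((0.21472924947738647, -0.1516144871711731), 17.368408203125) 294
```

View pics/d1c.png

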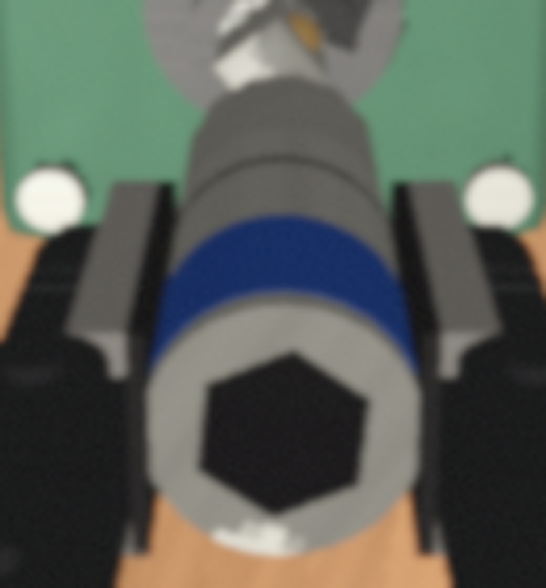

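The socket is centred in the grip: its top is within 0.5 mm of the tool axis. I'll correct x by −2 mm and go down.

```bash
python3 -m pendant '[[[-0.21,0,-1,0,2],[0,0,-1,0,2],[0,0,-0.8,0,2],[0,0,0,0,2],[0,0,0,0,2]]]'
cat > st.py <<'E'
from rig import env
s=env.observe();print(round(s["clock"],2),s["tcp_pos"].round(2),s["orientation"].round(1),"F",s["wrist_force"].round(2),"M",s["moment"].round(3),s["gripper_width"].round(1),s["joints"].round(0)[6])
E
python3 st.py
```

```text
clock: 7.78
tcp_pos: [516.1, 193.3, 212.0]
orientation: [180.0, 0.0, 110.1]
wrist_force: [-0.2, 0.8, -0.2]
gripper_width: 23.4Traceback (most recent call last):
  File "st.py", line 2, in <module>
    s=env.observe();print(round(s["clock"],2),s["tcp_pos"].round(2),s["orientation"].round(1),"F",s["wrist_force"].round(2),"M",s["moment"].round(3),s["gripper_width"].round(1),s["joints"].round(0)[6])
                                                                                                                                                     ^^^^^^^^^^^^^^^^^^^^^^^^
AttributeError: 'float' object has no attribute 'round'
```

Free-air force is about ±0.5 N. Now stepping down towards contact.

```bash
sed -i 's/s\["gripper_width"\].round(1)/round(s["gripper_width"],1)/' st.py
python3 -m pendant '[[[0,0,-0.5,0,2],[0,0,-0.2,0,2],[0,0,0,0,2]]]'; python3 st.py; python3 -m pendant '[[[0,0,-0.2,0,2],[0,0,0,0,2]]]'; python3 st.py;  python3 -m pendant '[[[0,0,-0.2,0,2],[0,0,0,0,2]]]'; python3 st.py
```

```text
clock: 8.15
tcp_pos: [515.8, 193.2, 204.7]
orientation: [-180.0, 0.0, 110.1]
wrist_force: [-0.7, -0.3, -1.2]
gripper_width: 23.6
8.15 [515.77 193.24 204.71] [-180.     0.   110.1] F [-0.72 -0.29 -1.21] M [-0.039  0.008 -0.002] 23.6 8.0
clock: 8.4
tcp_pos: [516.0, 193.2, 202.9]
orientation: [180.0, 0.0, 110.1]
wrist_force: [0.2, -0.4, -0.6]
gripper_width: 23.9
8.4 [515.99 193.19 202.92] [180.    0.  110.1] F [ 0.15 -0.37 -0.59] M [-0.047 -0.042  0.055] 23.9 8.0
clock: 8.65
tcp_pos: [516.1, 193.1, 201.1]
orientation: [180.0, 0.0, 110.1]
wrist_force: [-0.9, -1.1, 1.6]
gripper_width: 23.4
8.65 [516.11 193.13 201.1 ] [180.    0.  110.1] F [-0.94 -1.1   1.58] M [-0.113  0.037 -0.005] 23.4 8.0
```

```bash
python3 -m pendant '[[[0,0,-0.2,0,2],[0,0,0,0,2]]]'; python3 st.py;  python3 -m pendant '[[[0,0,-0.1,0,2],[0,0,0,0,2]]]'; python3 st.py
```

```text
clock: 8.9
tcp_pos: [516.1, 193.2, 199.2]
orientation: [180.0, 0.0, 110.1]
wrist_force: [-1.1, -0.2, 3.3]
gripper_width: 23.9
8.9 [516.12 193.16 199.18] [180.    0.  110.1] F [-1.14 -0.21  3.35] M [-0.188  0.086 -0.029] 23.9 8.0
clock: 9.15
tcp_pos: [516.1, 193.2, 198.2]
orientation: [180.0, 0.0, 110.1]
wrist_force: [0.4, -0.7, 3.6]
gripper_width: 24.1
9.15 [516.14 193.19 198.15] [180.    0.  110.1] F [ 0.42 -0.65  3.63] M [-0.229  0.051 -0.006] 24.1 8.0
```

Pressing at about 4.5–5 N with the spring giving way, so it isn't aligned yet. Now I'll turn and feel for it.

```bash
for i in 1; do python3 -m pendant '[[[0,0,0,4,2],[0,0,0,3,2],[0,0,0,0,2]]]'; python3 st.py; done; python3 -m pendant '[[[0,0,0,3,2],[0,0,0,0,2]]]'; python3 st.py
```

```text
clock: 9.52
tcp_pos: [516.1, 193.1, 198.2]
orientation: [180.0, 0.0, 117.0]
wrist_force: [-0.4, -0.2, 3.5]
gripper_width: 23.8
9.53 [516.08 193.13 198.15] [180.   0. 117.] F [-0.37 -0.22  3.51] M [-0.213  0.076  0.018] 23.8 14.0
clock: 9.78
tcp_pos: [516.1, 193.2, 198.1]
orientation: [180.0, 0.0, 120.0]
wrist_force: [-0.3, -0.1, 3.4]
gripper_width: 23.5
9.78 [516.06 193.16 198.06] [180.   0. 120.] F [-0.27 -0.13  3.44] M [-0.262  0.097  0.007] 23.5 17.0
```

```bash
python3 -m pendant '[[[0,0,0,3,2],[0,0,0,0,2]]]'; python3 st.py
```

```text
clock: 10.02
tcp_pos: [516.0, 193.2, 198.0]
orientation: [180.0, 0.0, 123.0]
wrist_force: [-0.6, -1.5, 4.2]
gripper_width: 23.7
10.03 [516.04 193.18 198.03] [180.   0. 123.] F [-0.64 -1.54  4.2 ] M [-0.242  0.016 -0.003] 23.7 19.0
```

```bash
for i in 1; do python3 -m pendant '[[[0,0,0,4,2],[0,0,0,4,2],[0,0,0,0,2]]]'; python3 st.py; done
```

```text
clock: 10.4
tcp_pos: [516.0, 193.2, 198.0]
orientation: [180.0, 0.0, 131.0]
wrist_force: [-0.1, -0.8, 3.7]
gripper_width: 23.5
10.4 [516.03 193.19 198.03] [180.   0. 131.] F [-0.11 -0.78  3.67] M [-0.319  0.016  0.032] 23.5 27.0
```

```bash
for i in 1; do python3 -m pendant '[[[0,0,0,4,2],[0,0,0,4,2],[0,0,0,0,2]]]'; python3 st.py; done
```

```text
clock: 10.78
tcp_pos: [516.0, 193.2, 198.0]
orientation: [180.0, 0.0, 138.9]
wrist_force: [-1.3, 0.0, 3.5]
gripper_width: 23.8
10.78 [515.98 193.22 197.98] [180.    0.  138.9] F [-1.35  0.05  3.53] M [-0.266  0.087  0.024] 23.8 34.0
```

```bash
for i in 1; do python3 -m pendant '[[[0,0,0,4,2],[0,0,0,3,2],[0,0,0,0,2]]]'; python3 st.py; done
```

```text
clock: 11.15
tcp_pos: [516.0, 193.2, 198.0]
orientation: [180.0, 0.0, 145.9]
wrist_force: [-0.7, -0.8, 4.9]
gripper_width: 23.8
11.15 [515.99 193.21 197.96] [180.    0.  145.9] F [-0.75 -0.75  4.87] M [-0.277  0.075  0.039] 23.8 41.0
```

```bash
python3 -m pendant '[[[0,0,0,4,2],[0,0,0,0,2]]]'; python3 st.py
```

```text
clock: 11.4
tcp_pos: [516.0, 193.2, 198.0]
orientation: [180.0, 0.0, 149.9]
wrist_force: [-0.8, -1.5, 4.1]
gripper_width: 23.9
11.4 [515.95 193.23 197.95] [180.    0.  149.9] F [-0.83 -1.5   4.06] M [-0.218 -0.007 -0.048] 23.9 44.0
```

```bash
python3 -m pendant '[[[0,0,0,4,2],[0,0,0,0,2]]]'; python3 st.py
```

```text
clock: 11.65
tcp_pos: [516.0, 193.2, 197.9]
orientation: [180.0, 0.0, 153.9]
wrist_force: [0.2, -1.0, 4.6]
gripper_width: 23.4
11.65 [515.96 193.22 197.92] [180.    0.  153.9] F [ 0.24 -0.98  4.59] M [-0.234 -0.     0.023] 23.4 48.0
```

```bash
for i in 1; do python3 -m pendant '[[[0,0,0,4,2],[0,0,0,3,2],[0,0,0,0,2]]]'; python3 st.py; done
```

```text
clock: 12.02
tcp_pos: [515.9, 193.2, 197.9]
orientation: [-180.0, -0.0, 160.9]
wrist_force: [-0.5, -0.5, 3.7]
gripper_width: 24.0
12.03 [515.92 193.19 197.87] [-180.    -0.   160.9] F [-0.45 -0.53  3.7 ] M [-0.234  0.016  0.007] 24.0 54.0
```

```bash
for i in 1; do python3 -m pendant '[[[0,0,0,4,2],[0,0,0,4,2],[0,0,0,0,2]]]'; python3 st.py; done
```

```text
clock: 12.4
tcp_pos: [515.9, 193.2, 197.9]
orientation: [180.0, -0.0, 168.9]
wrist_force: [0.0, -1.3, 3.9]
gripper_width: 23.6
12.4 [515.91 193.2  197.87] [180.   -0.  168.9] F [ 0.03 -1.32  3.87] M [-0.252  0.006 -0.009] 23.6 62.0
```

```bash
for i in 1; do python3 -m pendant '[[[0,0,0,4,2],[0,0,0,3,2],[0,0,0,0,2]]]'; python3 st.py; done
```

```text
clock: 12.78
tcp_pos: [515.9, 193.0, 197.3]
orientation: [-180.0, -0.0, 175.9]
wrist_force: [1.4, -0.7, -0.5]
gripper_width: 23.4
12.78 [515.92 192.99 197.28] [-180.    -0.   175.9] F [ 1.41 -0.68 -0.49] M [-0.265 -0.28   0.053] 23.4 68.0
```

```bash
python3 -m pendant '[[[0,0,0,4,2],[0,0,0,0,2]]]'; python3 st.py
```

```text
clock: 13.02
tcp_pos: [515.7, 193.1, 197.2]
orientation: [-180.0, -0.0, 179.9]
wrist_force: [1.3, -0.3, -0.6]
gripper_width: 23.5
13.03 [515.71 193.09 197.2 ] [-180.    -0.   179.9] F [ 1.31 -0.27 -0.62] M [-0.231 -0.257  0.001] 23.5 72.0
```

```bash
python3 -m pendant '[[[0,0,0,4,2],[0,0,0,0,2]]]'; python3 st.py
```

```text
clock: 13.28
tcp_pos: [515.6, 193.2, 197.4]
orientation: [-180.0, -0.1, -176.1]
wrist_force: [2.4, -0.9, -0.5]
gripper_width: 23.1
13.28 [515.56 193.22 197.39] [-1.800e+02 -1.000e-01 -1.761e+02] F [ 2.39 -0.87 -0.54] M [-0.174 -0.181  0.007] 23.1 76.0
```

The drop came near yaw 176: the force fell from +3.9 to −0.5, which is free. My batched moves then turned about 8° further than needed, though Mz stayed near 0. I'll turn back 3° and ease off the small side load.

```bash
python3 -m pendant '[[[0.04,-0.03,0,-3,2],[0,0,0,0,2]]]'; python3 st.py
```

```text
clock: 13.52
tcp_pos: [515.9, 193.2, 197.6]
orientation: [180.0, -0.1, -179.0]
wrist_force: [0.4, 0.2, -1.2]
gripper_width: 24.1
13.53 [515.94 193.24 197.55] [ 1.80e+02 -1.00e-01 -1.79e+02] F [ 0.44  0.19 -1.18] M [-0.031 -0.097  0.002] 24.1 73.0
```

Free again with near-zero side load. Now pressing gently over the ball.

```bash
python3 -m pendant '[[[0,0,-0.2,0,2],[0,0,-0.1,0,2],[0,0,0,0,2]]]'; python3 st.py;  python3 -m pendant '[[[0,0,-0.2,0,2],[0,0,0,0,2]]]'; python3 st.py; python3 -m pendant '[[[0,0,-0.2,0,2],[0,0,0,0,2]]]'; python3 st.py
```

```text
clock: 13.9
tcp_pos: [516.1, 193.2, 194.9]
orientation: [180.0, -0.0, -178.9]
wrist_force: [-0.8, 0.2, 1.1]
gripper_width: 23.7
13.9 [516.11 193.23 194.93] [ 180.    -0.  -178.9] F [-0.82  0.24  1.08] M [0.045 0.114 0.024] 23.7 73.0
clock: 14.15
tcp_pos: [516.3, 193.2, 193.1]
orientation: [180.0, 0.0, -178.9]
wrist_force: [-1.2, -0.6, 1.4]
gripper_width: 23.7
14.15 [516.33 193.16 193.08] [ 180.     0.  -178.9] F [-1.24 -0.55  1.37] M [ 0.12   0.134 -0.051] 23.7 73.0
clock: 14.4
tcp_pos: [516.4, 193.1, 191.1]
orientation: [180.0, 0.0, -178.9]
wrist_force: [-0.4, -0.4, 4.0]
gripper_width: 23.2
14.4 [516.44 193.1  191.15] [ 180.     0.  -178.9] F [-0.36 -0.36  3.97] M [0.103 0.204 0.014] 23.2 73.0
```

```bash
python3 -m pendant '[[[-0.03,0,-0.2,0,2],[0,0,0,0,2]]]'; python3 st.py;  python3 -m pendant '[[[0,0,-0.15,0,2],[0,0,0,0,2]]]'; python3 st.py
```

```text
clock: 14.65
tcp_pos: [516.5, 193.1, 189.4]
orientation: [180.0, 0.1, -178.9]
wrist_force: [-0.4, -0.2, 4.9]
gripper_width: 23.9
14.65 [516.49 193.06 189.36] [ 1.800e+02  1.000e-01 -1.789e+02] F [-0.43 -0.22  4.86] M [0.115 0.127 0.007] 23.9 73.0
clock: 14.9
tcp_pos: [516.5, 193.1, 188.1]
orientation: [180.0, 0.1, -178.9]
wrist_force: [-0.9, 0.2, 6.0]
gripper_width: 23.6
14.9 [516.51 193.09 188.08] [ 1.800e+02  1.000e-01 -1.789e+02] F [-0.89  0.18  5.98] M [0.1   0.169 0.018] 23.6 73.0
```

```bash
python3 -m pendant '[[[0,0,-0.15,0,2],[0,0,0,0,2]]]'; python3 st.py
```

```text
clock: 15.15
tcp_pos: [516.6, 193.1, 186.8]
orientation: [180.0, 0.1, -178.9]
wrist_force: [-1.6, -0.2, 8.2]
gripper_width: 23.4
15.15 [516.56 193.08 186.8 ] [ 1.800e+02  1.000e-01 -1.789e+02] F [-1.57 -0.21  8.19] M [ 0.043  0.291 -0.013] 23.4 73.0
```

```bash
python3 -m pendant '[[[0,0,-0.1,0,2],[0,0,0,0,2]]]'; python3 st.py
```

```text
clock: 15.4
tcp_pos: [516.2, 192.8, 185.0]
orientation: [180.0, 0.0, -178.9]
wrist_force: [-0.5, -0.2, -1.2]
gripper_width: 23.7
15.4 [516.2  192.84 185.03] [ 180.     0.  -178.9] F [-0.52 -0.23 -1.24] M [-0.023 -0.045 -0.006] 23.7 73.0
```

It clicked: the force went from 8.2 to −1.2 N with the underside at about 84. I'll press a few N to check it's home on the shoulder.

```bash
python3 -m pendant '[[[0,0,-0.2,0,2],[0,0,0,0,2],[0,0,0,0,2]]]'; python3 st.py;  python3 -m pendant '[[[0,0,-0.2,0,2],[0,0,-0.1,0,2],[0,0,0,0,2],[0,0,0,0,2]]]'; python3 st.py; python3 -m pendant '[[[0,0,0.3,0,2],[0,0,0.2,0,2],[0,0,0,0,2],[0,0,0,0,2]]]'; python3 st.py
```

```text
clock: 15.78
tcp_pos: [516.2, 192.8, 182.8]
orientation: [-180.0, 0.0, -178.9]
wrist_force: [0.1, -0.0, 2.3]
gripper_width: 23.7
15.78 [516.15 192.83 182.84] [-180.     0.  -178.9] F [ 0.09 -0.02  2.3 ] M [ 0.016 -0.009  0.024] 23.7 73.0
clock: 16.27
tcp_pos: [516.1, 192.8, 180.2]
orientation: [-180.0, 0.0, -178.9]
wrist_force: [-0.3, -0.6, 5.1]
gripper_width: 23.8
16.27 [516.15 192.78 180.2 ] [-180.     0.  -178.9] F [-0.25 -0.58  5.15] M [-0.125  0.018  0.004] 23.8 73.0
clock: 16.77
tcp_pos: [516.0, 192.8, 184.6]
orientation: [-180.0, -0.0, -178.9]
wrist_force: [1.1, -0.1, 1.4]
gripper_width: 23.7
16.77 [515.98 192.8  184.61] [-180.    -0.  -178.9] F [ 1.07 -0.13  1.37] M [-0.04  -0.299  0.046] 23.7 73.0
```

The stiffness is right: about 6 N at 6 mm below rest, so the shoulder is at the underside. Now the tug, to about 4 mm above rest.

```bash
python3 -m pendant '[[[0,0,0.1,0,2],[0,0,0.1,0,2],[0,0,0.1,0,2],[0,0,0,0,2]]]'; python3 st.py;  python3 -m pendant '[[[0,0,0.1,0,2],[0,0,0.1,0,2],[0,0,0.05,0,2],[0,0,0,0,2],[0,0,0,0,2]]]'; python3 look.py tug;python3 st.py
```

```text
clock: 17.27
tcp_pos: [515.7, 192.9, 187.6]
orientation: [-180.0, -0.1, -178.9]
wrist_force: [1.4, -0.3, -1.5]
gripper_width: 23.5
17.27 [515.66 192.86 187.57] [-1.800e+02 -1.000e-01 -1.789e+02] F [ 1.44 -0.26 -1.46] M [-0.02  -0.181 -0.072] 23.5 73.0
clock: 17.9
tcp_pos: [515.9, 193.2, 190.3]
orientation: [180.0, -0.0, -178.9]
wrist_force: [1.2, 0.7, -3.1]
gripper_width: 23.9
17.9 [515.9 193.2 190.3] [ 180.    -0.  -178.9] 0.09 [ 1.17  0.66 -3.07]
17.95 [515.94 193.22 190.37] [ 180.    -0.  -178.9] F [ 0.4   0.86 -3.74] M [ 0.21  -0.149 -0.007] 23.7 73.0
```

Run:
```python
from h import *
p,d=env.snapshot("scene");cv2.imwrite("pics/tugs.png",cv2.resize(p[140:260,290:430],None,fx=5,fy=5,interpolation=cv2.INTER_CUBIC))
```

```text
(no output)
```

View pics/tugs.png

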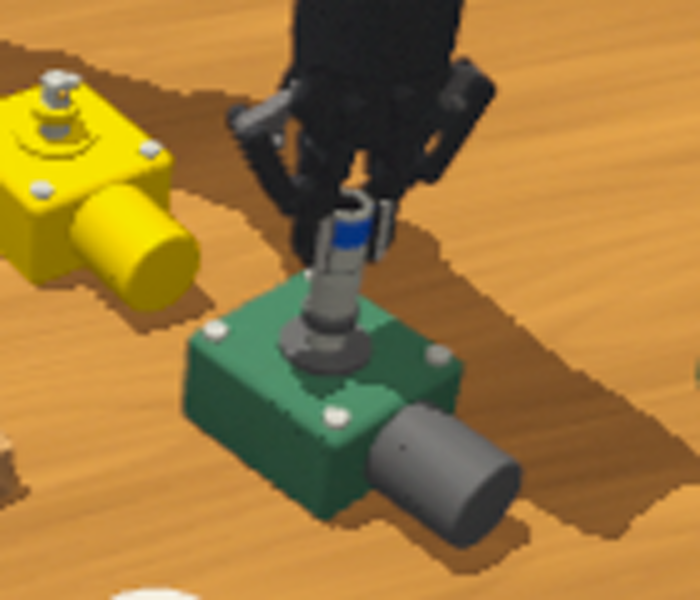

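View pics/tug.png

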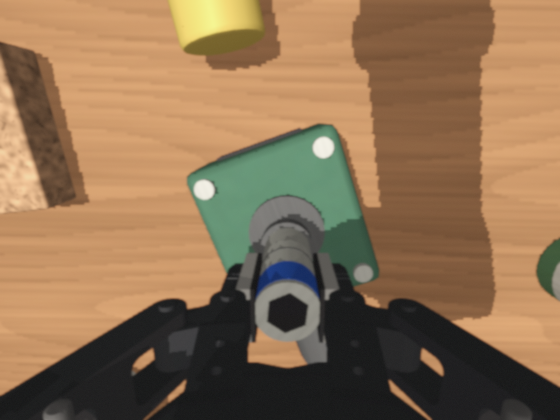

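```bash
python3 -m pendant '[[[0,0,0.05,0,2],[0,0,0,0,2]]]'; python3 st.py; python3 -m pendant '[[[0,0,0.05,0,2],[0,0,0,0,2]]]'; python3 st.py; python3 -m pendant '[[[0,0,0,0,2]]]'; python3 st.py; python3 -m pendant '[[[0,0,0,0,2]]]'; python3 st.py
```

```text
clock: 18.25
tcp_pos: [515.9, 193.2, 190.9]
orientation: [180.0, -0.0, -178.9]
wrist_force: [1.3, 1.7, -3.8]
gripper_width: 23.5
18.25 [515.92 193.19 190.89] [ 180.    -0.  -178.9] F [ 1.3   1.65 -3.77] M [ 0.304 -0.18   0.012] 23.5 73.0
clock: 18.5
tcp_pos: [515.9, 193.2, 191.4]
orientation: [180.0, -0.0, -178.9]
wrist_force: [0.8, 2.5, -4.8]
gripper_width: 23.7
18.5 [515.91 193.16 191.36] [ 180.    -0.  -178.9] F [ 0.82  2.5  -4.75] M [ 0.421 -0.241  0.025] 23.7 73.0
clock: 18.62
tcp_pos: [515.9, 193.1, 191.4]
orientation: [180.0, -0.0, -178.9]
wrist_force: [0.7, 2.9, -3.9]
gripper_width: 23.7
18.62 [515.95 193.14 191.37] [ 180.    -0.  -178.9] F [ 0.67  2.9  -3.93] M [ 0.382 -0.169  0.012] 23.7 73.0
clock: 18.75
tcp_pos: [515.9, 193.1, 191.4]
orientation: [180.0, -0.0, -178.9]
wrist_force: [1.3, 2.2, -4.7]
gripper_width: 23.2
18.75 [515.94 193.15 191.38] [ 180.    -0.  -178.9] F [ 1.27  2.2  -4.74] M [ 0.511 -0.229 -0.028] 23.2 73.0
```

The pull grows to about 4 N net at roughly 5 mm of lift, and the ball holds. Lowering, pressing lightly to confirm it's home, then letting go at rest height.

```bash
python3 -m pendant '[[[0,0,-0.2,0,2],[0,0,-0.2,0,2],[0,0,-0.2,0,2],[0,0,-0.2,0,2],[0,0,0,0,2]]]'; python3 st.py; python3 -m pendant '[[[0,0,-0.2,0,2],[0,0,0,0,2],[0,0,0,0,2]]]'; python3 st.py; python3 -m pendant '[[[0,0,0.3,0,2],[0,0,0.05,0,2],[0,0,0,0,2],[0,0,0,0,2]]]'; python3 st.py
```

```text
clock: 19.38
tcp_pos: [516.1, 192.5, 183.7]
orientation: [-180.0, 0.0, -178.9]
wrist_force: [-0.1, -0.7, 0.8]
gripper_width: 23.7
19.38 [516.13 192.47 183.7 ] [-180.     0.  -178.9] F [-0.06 -0.71  0.84] M [-0.051  0.182 -0.039] 23.7 73.0
clock: 19.75
tcp_pos: [516.1, 192.5, 181.6]
orientation: [-180.0, 0.0, -178.9]
wrist_force: [-1.7, -1.6, 2.7]
gripper_width: 23.7
19.75 [516.14 192.49 181.65] [-180.     0.  -178.9] F [-1.66 -1.63  2.69] M [-0.338  0.269 -0.061] 23.7 73.0
clock: 20.25
tcp_pos: [516.2, 192.9, 184.8]
orientation: [-180.0, 0.0, -178.9]
wrist_force: [0.1, -1.3, 0.4]
gripper_width: 23.7
20.25 [516.16 192.87 184.81] [-180.     0.  -178.9] F [ 0.14 -1.27  0.37] M [-0.234 -0.142  0.025] 23.7 73.0
```

```bash
python3 -m pendant '[[[0,0,-0.2,0,2],[0,0,-0.2,0,2],[0,0,-0.2,0,2],[0,0,0,0,2],[0,0,0,0,2]]]'; python3 st.py; python3 -m pendant '[[[0,0,0.2,0,2],[0,0,0.2,0,2],[0,0,0.2,0,2],[0,0,0,0,2],[0,0,0,0,2]]]'; python3 st.py
```

```text
clock: 20.88
tcp_pos: [516.2, 192.9, 179.6]
orientation: [180.0, 0.0, -178.9]
wrist_force: [-1.2, -1.3, 6.1]
gripper_width: 23.4
20.88 [516.22 192.88 179.55] [ 180.     0.  -178.9] F [-1.19 -1.34  6.07] M [-0.415  0.232  0.063] 23.4 73.0
clock: 21.5
tcp_pos: [516.0, 193.1, 184.7]
orientation: [180.0, -0.0, -178.9]
wrist_force: [1.2, 0.4, -0.5]
gripper_width: 23.6
21.5 [515.98 193.15 184.66] [ 180.    -0.  -178.9] F [ 1.21  0.41 -0.52] M [-0.142 -0.234 -0.03 ] 23.6 73.0
```

```bash
python3 -m pendant '[[[0,0,0,0,3],[0,0,0,0,4],[0,0,0,0,5.5],[0,0,0,0,5.5],[0,0,0,0,5.5]]]'; python3 -m pendant '[[[0,0,1,0,5.5],[0,0,2,0,5.5],[0,0,4,0,5.5],[0,0,4,0,5.5],[0,0,0,0,5.5]]]'; python3 -m pendant '[[[0,0,0,0,5.5],[0,0,0,0,5.5]]]'; python3 look.py fin socket_blue;  python3 - <<'E'
from h import *
z=np.load("/tmp/fin.npz")
for cam in("top","scene"):
    p,d=env.snapshot(cam)
    cv2.imwrite(f"pics/{cam}_fin.png",p)
    if cam=="scene": cv2.imwrite("pics/finc.png",cv2.resize(p[140:260,290:430],None,fx=5,fy=5,interpolation=cv2.INTER_CUBIC))
E
```

```text
clock: 22.12
tcp_pos: [516.0, 193.0, 184.9]
orientation: [180.0, -0.0, -178.9]
wrist_force: [0.2, 0.2, -0.0]
gripper_width: 54.8
clock: 22.75
tcp_pos: [518.1, 193.5, 299.8]
orientation: [179.8, 0.5, -178.9]
wrist_force: [-0.7, -0.1, -0.2]
gripper_width: 54.6
clock: 23.0
tcp_pos: [515.3, 192.7, 293.6]
orientation: [-179.9, -0.2, -178.9]
wrist_force: [-0.3, -0.8, -0.0]
gripper_width: 54.9
23.0 [515.3 192.7 293.6] [-179.9   -0.2 -178.9] 0.3 [-0.29 -0.78 -0.02]
socket_blue 0.82 [286.7 214.8] 1516 med [510.3 193.2 145.9] hi [515.2 193.4 146.4] 986 [515.55 193.4  146.8 ]
socket_blue 0.45 [  0.  298.3] 69 med [ 660.7 -151.7    3.6] hi [ 663.  -151.3    7.1] 17 [ 662.3 -151.3    7.4]
```

View pics/finc.png

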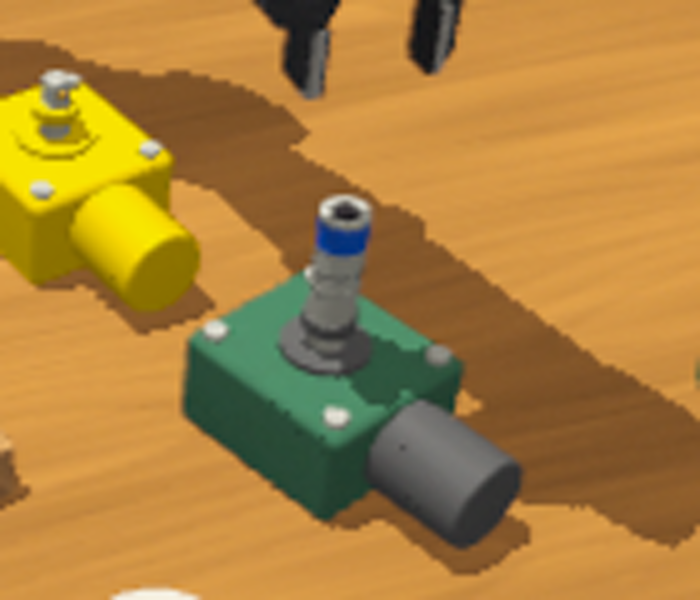

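View pics/fin.png

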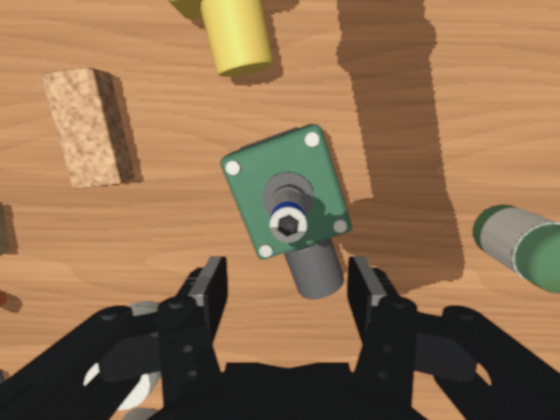

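View pics/scene_fin.png

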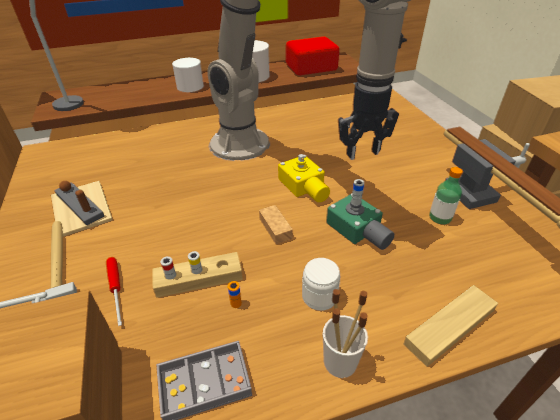

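The final pictures show the blue socket upright on the green nut-runner (wrist px (288,222)). Its top is at about 148 after correcting the wrist depth's ~1.7 mm low reading, which puts the underside at about 84, as expected when home. The red and yellow sockets and the bystanders haven't moved.

```bash
python3 -c "
from rig import env
print(env.close_job())"
```

```text
the job is handed in; nothing more can be done
None
```

The blue-banded socket is fully home on the green nut-runner's drive, and the job was handed in at about 23 s.

- **Finding the square:** I turned the socket about 66° under roughly 5 N until the drive sprang up into it, near tool yaw 176°. I had sent several turns together, so it went about 8° past that point before I turned it back 3°. The measured torque about the vertical stayed near zero, so the drive probably did not turn.
- **Seating:** The ball clicked at about 9 N, and the force then fell to zero. That is well under the 18 N limit.
- **Tug:** I lifted the spindle about 5 mm above its rest height with about 4 N, and the ball held. I then pressed the socket home again with about 7 N and let go.

**Last checks:** After release, the wrist camera put the socket's underside at about 84 mm above the bench. The expected height with the socket on is 83.5–84 mm. This uses a 1.7 mm correction, because that camera reads low. The red and yellow sockets, both look-alikes and the other things on the bench look unmoved, and the gripper is well clear above.

**Disagreement:** The tug force read about 1 N lower than the spring rate predicts. Sensor noise or a slight slip in the grip could explain it. The last press and the final height both fit the socket being fully home.

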